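Swing a tube into line for an angled cut

TASK

Raise the guard of the cutting jig by its black grip until its pawl catches the next notch, and let go so that it stays up. Then bring the left end of the rectangular tube against the near side of the round fixed post, with that end reaching about 1 to 6 cm past the middle of the post and the other end still standing well clear of the adjustable stop, and swing the tube about the post, under the raised guard, until it rests lightly against the stop as well. The stop is already set and held only by friction, so do not shift it; leave the tube lying flat, touching both post and stop, and the guard up, and leave the loose union fitting, brush and grey cup alone.

Things in the scene. Friction and masses are not known exactly. Their poses are not given: they have to be found in the camera images.
- jig: Fixed dark steel jig plate, x = -160..130, y = -190..190 mm about its origin (on its underside), 10 mm thick, top at z = 10 mm. Its +x points away from the robot, +y left; post, stop and guard are on it and turn with it. The guard's column foot, 18 mm high, covers x = 92..126, y = 45..105 mm.
- post (a point): Middle of the fixed round steel pivot post, 20 mm diameter, 40 mm tall above the plate (top at z = 50 mm), upright at x = 60, y = 125 mm in the jig's frame; the point is 20 mm above the plate.
- stop_nose (a point): Axis, 16 mm above the plate, of the upright round nose (16 mm diameter, 29 mm tall) of the adjustable stop; the tube must touch its -x side. It sits in a slot along the jig's x at y = -90 mm, nose anywhere from x = 40 to 80 mm; a block 16 mm wide, 19 mm high, runs 40 mm from it to +x. Only friction (about 14 N) holds it.
- guard (a joint): Height of the guard on its column: 0 = down in the lowest notch, about 0.030 m = held in the next notch, 0.042 = upper end stop. Weighs 0.45 kg. Raised past about 0.034 its spring pawl has slipped over the tooth and holds it at 0.030 once let go; let go sooner it drops back. Lifting over the tooth takes a few newtons more.
- guard_grip (a point): Middle of the black round grip on top of the guard, 29 mm diameter, 28 mm tall, at x = 105, y = 75 mm in the jig's frame, 199 mm above the bench when down. The 39 x 44 mm carriage top lies 26 mm below it. In front a sheet hood 36 mm wide (y) reaches to x = 24 mm; its lower edge is 12 mm above the plate when down, 42 mm when in the next notch.
- bar_mid (a point): Centre of the loose rectangular aluminium tube: 300 mm long (own y; its +y end goes to the post), 30 mm wide (x), 25 mm tall, 0.35 to 0.7 kg, lying askew on the plate on the robot's side, centre 22.5 mm above the bench. It touches the post when the post's axis is 25 mm from the tube's long centre line, the stop when the nose axis is 23 mm from it.
- union_mid (a point): Middle of a loose brass union fitting standing upright, 29x33 mm, 50 mm tall, left of the jig; leave alone.
- brush_mid (a point): Middle of a loose round brush with wooden handle, 23x164x22 mm, right of the jig; leave alone.
- cup_mid (a point): Middle of a loose grey lidded cup, 67 mm across, 65 mm tall, left of the jig; leave alone.

How it is judged:
By the outcome, as a careful person would: the job done as asked, in the order asked, and still so for the second after the job is handed in, with the robot touching nothing.
It also fails if it takes over 58 s, if anything falls off the work surface, if the arm or the gripper's body presses on something with over 40 N, if the wrist force passes 120 N, or if a joint passes its speed limit or range.

ROBOT

A 6-joint arm with a two-finger parallel gripper is mounted at the origin on the work surface; the furniture and walls round the work are solid. World frame = base frame: x ahead of the robot, y to its left, z up, the work surface at z = 0. Lengths are in m, angles in rad, forces in N, time in s.
With the tool pointing down it reaches from about 0.275 to 0.875 m from the base axis. Payload 12.5 kg.
Tool frame: the origin (TCP) lies at the very end of the fingers, on their centre line; the grasp point (between the pads) lies 19 mm behind it (robot.grip_point_offset is the z of the grasp point in the tool frame, in m); z points along the fingers, y is the direction in which the jaws open and shut (so a half turn about z gives the same grasp; the last joint's range is limited). The gripper opens to 85 mm and grips with 20 to 120 N. Pads are 22 mm wide; open, the fingers measure 114 mm over their backs; the gripper's body (76 mm by 85 mm) begins 54 mm behind the grasp point. The pads swing forward as they close: fully open they stand 13 mm farther back than shut.
Start: joints at [-1.324, 0.351, 1.652, -0, 1.139, -0.085], TCP at [0.179, -0.52, 0.231] pointing down, gripper open.
Joint ranges: [-2.75, 2.75], [-0.79, 2.1], [0.01, 2.65], [-1.57, 4.71], [0.07, 3.14], [-2.87, 2.87]. Speed limits (rad/s): [2.22, 2.22, 2.79, 3.14, 3.14, 3.14].

INTERFACE

Orientations are given as a unit quaternion [w, x, y, z].
In Python, from rig import robot gives the robot as it stands.
- The arm moves only by the shell command python3 -m inch 'ROWS' [OPENING] [FORCE]. ROWS is JSON, a list of rows, each a list of 4 numbers: the shift along the tool's x, y, z in m, then the turn about the tool's z in rad. In form: [[dx, dy, dz, spin], ...]. A call has 1 to 20 rows; each row shifts and turns the commanded pose from where the row before left it, along the tool's axes as they then stand; what a row does not reach is not made up. A row lasts 1/10 s, in which the tool goes at most 50 mm and 8.59 degrees, less where a joint would pass 70% of its speed; a pose out of reach is approached as far as the arm can. A call is refused whole if a number of a shift passes 0.05 or a number of a turn 0.15, either way. A call with a gripper value outside its range is refused whole. OPENING is the opening, from 0 (shut) to 1 (fully open), set as the call begins (- or left out, the last holds). The fingers move at their own pace and stop on an object; FORCE is the grip in N (left out, the last holds). Time passes only in rows, so rows that do not move let the fingers close. It gives the time, the measured TCP pose, the force and the opening at its end, in the units of the state.
- robot.read_state(): the state, without advancing time (a new reading comes with each control period).
- robot.capture(name): name is "scene" or "side" or "wrist"; returns a dict with "color" (480x640x3 uint8, blue, green, red), "fx", "fy", "cx", "cy" (pixels), "rvec" (rotation vector, rad) and "tvec" (3), from world to camera coordinates, as OpenCV has them. Camera axes: x right, y down, z forward; pixel columns grow to the right and rows downward; lengths in m; the calibration is good to about 2 mm. A picture is of the moment at which its call begins. There is no depth.
- robot.job_done(): hands the job in, once; it reports no verdict.
Trained networks look in the newest picture that a camera, given by its name, has taken for a name from the list of things; names that differ only in an ending like _2 or _b are one class to them, and where a whole thing is asked for, a point or a joint stands for the part that bears it (a point fixed in the world has none). Each returns a list of dicts, best first, with "p" (0 to 1); they miss things now and then, are a little off and sometimes report something else, mostly with a low value. They report only what shows in the picture. A call takes as long as a camera call.
- robot.cut_out(camera, thing): "pixels" (480x640 bool, what is visible of it) and "xy" ([column, row] in pixels, amid what is visible of it).
The state is a dict: "time_s": time; "joint_pos": joint angles; "dq": joint speeds; "effort": joint torques, N m; "tool_pos": TCP position; "eef_rot": TCP orientation; "force": force on the tool from outside, world axes, zero at the start; "ft_torque": the same for the moment, N m; "gripper_width": finger opening in m.
Only numpy, scipy, OpenCV 4.12 (cv2) and the standard library are available. Lean on these libraries where they do the work, as an engineer would, in place of code of your own. Each camera call takes 0.05 s, during which the arm holds its last target.

## Working session

There is one attempt and no reset: what is moved stays moved. The work goes in short steps, Python scripts to look and compute and a shell command to move; the robot and the scene stay as the last step left them, time stands still between calls to the robot, and variables do not carry over. Pictures are saved under pics/ and viewed, and the job is handed in when it is done.

```bash
ls; mkdir -p pics
python3 - <<'E'
from rig import robot
import cv2
s=robot.read_state(); print({k:(v if not hasattr(v,'round') else v) for k,v in s.items()})
for n in ("scene","side","wrist"):
    c=robot.capture(n); cv2.imwrite(f"pics/a_{n}.png",c["color"]); print(n,c["fx"],c["cx"],c["cy"],c["rvec"],c["tvec"])
E
```

```text
pics
{'time_s': 0.0, 'joint_pos': array([-1.32359885e+00,  3.51228462e-01,  1.65241394e+00, -1.17999681e-05,
        1.13909248e+00, -8.45993022e-02]), 'dq': array([-9.43118664e-04, -5.19733763e-05, -1.49301976e-03,  1.09535053e-05,
       -1.02468671e-03,  2.49566567e-05]), 'effort': array([-2.65811718e-05, -5.06111312e+01, -2.91403198e+01, -3.17891897e-05,
        4.54482899e-03, -2.56511228e-06]), 'tool_pos': array([ 0.17910061, -0.51967958,  0.23076654]), 'eef_rot': array([-5.68792309e-04,  9.86269826e-01,  1.65140864e-01, -5.17194737e-05]), 'force': array([ 0.71127052, -0.0122341 , -0.08933925]), 'ft_torque': array([-0.00824593, -0.06522644,  0.00495835]), 'gripper_width': 0.08529087177474563}
scene 620.7030512285479 313.5297197975036 238.05584876334055 [ 0.87838303 -2.42145343  1.20696239] [0.39988249 0.31757524 1.54579379]
side 530.4491139650222 325.2038869247649 241.41720674482514 [ 1.49898299  2.02152704 -0.87992193] [ 0.14535269 -0.25166132  1.605667  ]
wrist 403.87440799224726 315.29530828213933 244.75446840390495 [-2.35339746  1.67701229  0.25282125] [-0.5494525  -0.03934396  0.37965419]
```

View pics/a_scene.png

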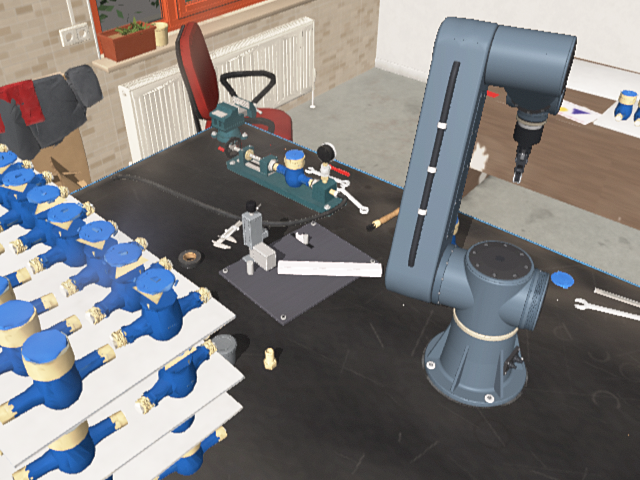

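View pics/a_side.png

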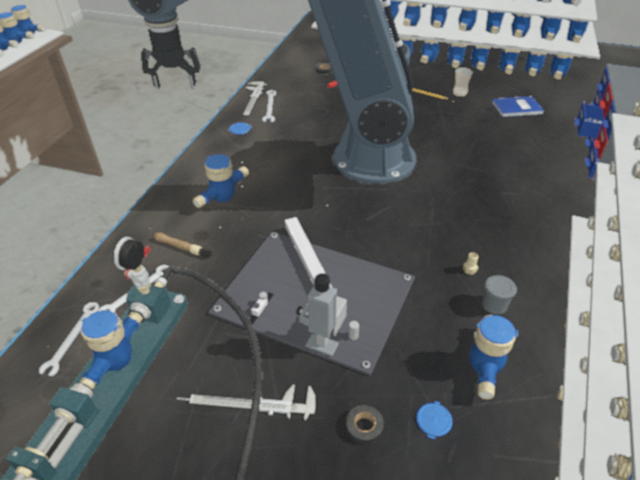

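View pics/a_wrist.png

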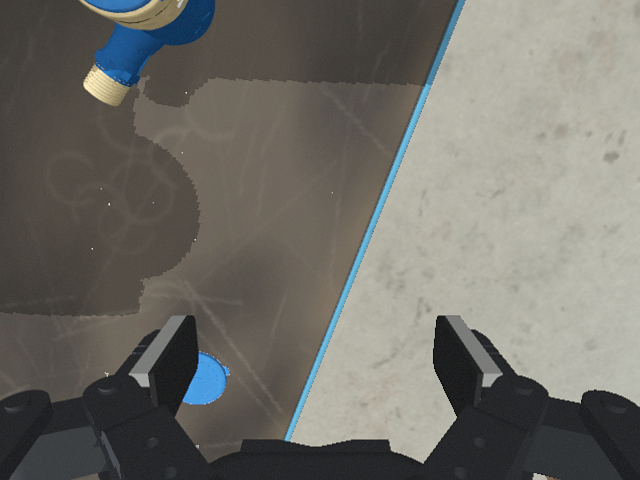

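```bash
cat > h.py <<'E'
import numpy as np, cv2
from rig import robot
def cam(c):
    K=np.array([[c["fx"],0,c["cx"]],[0,c["fy"],c["cy"]],[0,0,1]]); R=cv2.Rodrigues(np.array(c["rvec"],float))[0]; t=np.array(c["tvec"],float).reshape(3)
    return K,R,t
def proj(c,P):
    K,R,t=cam(c); p=(R@np.atleast_2d(P).T).T+t; p=p@K.T; return p[:,:2]/p[:,2:]
def ray(c,px):
    K,R,t=cam(c); d=R.T@np.linalg.inv(K)@np.array([px[0],px[1],1.]); return -R.T@t,d/np.linalg.norm(d)
def atz(c,px,z):
    o,d=ray(c,px); return o+d*(z-o[2])/d[2]
def tri(obs):
    A=np.zeros((3,3));b=np.zeros(3)
    for c,px in obs:
        o,d=ray(c,px);M=np.eye(3)-np.outer(d,d);A+=M;b+=M@o
    X=np.linalg.solve(A,b); return X,[np.linalg.norm((np.eye(3)-np.outer(ray(c,p)[1],ray(c,p)[1]))@(X-ray(c,p)[0])) for c,p in obs]
E
python3 - <<'E'
from h import *
import pickle
C={}
for n in ("scene","side"):
    c=robot.capture(n); C[n]=c
    im=c["color"].copy()
    for t in ("jig","post","stop_nose","guard","guard_grip","bar_mid","union_mid","brush_mid","cup_mid"):
        r=robot.cut_out(n,t)
        for q in r[:2]:
            m=q["pixels"]; ys,xs=np.nonzero(m); print(n,t,round(float(q["p"]),2),np.round(q["xy"],1),m.sum(),xs.min(),xs.max(),ys.min(),ys.max())
        c[t]=r[:2]
    b=(200,210,420,330) if n=="scene" else (190,200,430,390)
    x0,y0,x1,y1=b; s=3.3
    cv2.imwrite(f"pics/b_{n}.png",cv2.resize(im[y0:y1,x0:x1],None,fx=s,fy=s,interpolation=cv2.INTER_CUBIC)[:600])
pickle.dump(C,open("C.pkl","wb"))
E
```

```text
scene jig 0.76 [289.1 258.6] 8409 219 377 200 325
scene post 0.85 [286.8 263.9] 8288 219 377 201 325
scene stop_nose 0.46 [301.2 239.7] 107 296 307 232 244
scene guard 0.72 [253.8 237.2] 1179 242 275 202 269
scene guard_grip 0.76 [255.1 237.4] 1334 241 275 201 270
scene guard_grip 0.44 [267.  359.2] 178 265 276 349 368
scene union_mid 0.44 [267.8 361.3] 154 265 275 350 368
scene brush_mid 0.72 [383.4 219.2] 264 367 398 209 230
scene cup_mid 0.77 [225.1 346.9] 465 212 236 334 363
side jig 0.89 [321.4 300.3] 15953 208 414 232 374
side post 0.8 [322.9 299.5] 16177 209 413 231 374
side stop_nose 0.69 [258.7 306.2] 181 253 267 293 315
side guard 0.83 [324.3 307.6] 1921 297 346 273 336
side guard_grip 0.62 [323.7 308.5] 1940 297 346 272 337
side bar_mid 0.94 [303.1 252. ] 905 285 323 218 280
side union_mid 0.73 [470.1 264.6] 261 463 478 252 274
side union_mid 0.56 [180.4 247.5] 538 154 211 233 257
side brush_mid 0.92 [179.9 245.2] 456 155 211 234 257
side cup_mid 0.94 [497.1 290.9] 933 484 515 275 312
```

View pics/b_scene.png

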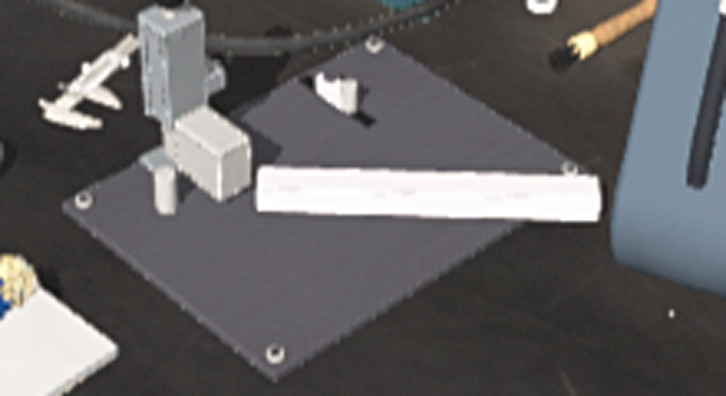

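View pics/b_side.png

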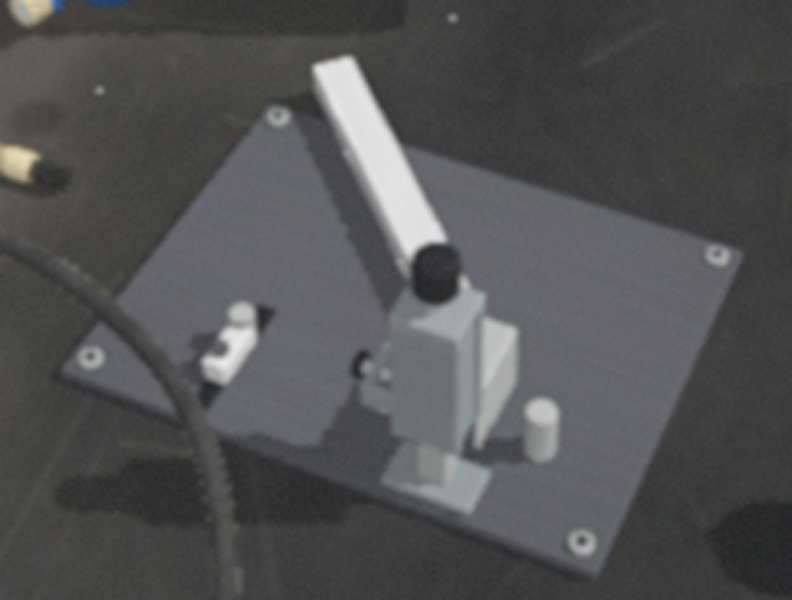

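Run:
```python
from h import *
import pickle
from scipy.optimize import least_squares
C=pickle.load(open("C.pkl","rb"))
off={"scene":(200,210),"side":(190,200)}
px=lambda n,p:np.array([p[0]/3.3+off[n][0],p[1]/3.3+off[n][1]])
J={(130,190):{"side":(597,574),"scene":(65,205)},(130,-190):{"side":(60,372),"scene":(375,36)},(-160,190):{"side":(743,250),"scene":(275,377)},(-160,-190):{"side":(268,102)},
}
for k,v in J.items():
    if len(v)==2: print(k,tri([(C[n],px(n,p)) for n,p in v.items()]))
def w(p,P):
    c,s=np.cos(p[2]),np.sin(p[2]); return np.array([p[0]+c*P[0]-s*P[1],p[1]+s*P[0]+c*P[1],P[2]])
def res(p):
    return np.concatenate([ proj(C[n],w(p,(k[0]/1e3,k[1]/1e3,.01)))[0]-px(n,q) for k,v in J.items() for n,q in v.items()])
r=least_squares(res,[0.6,0,0.]);print("jig",r.x,np.round(r.fun,1))
p=r.x
def inv(p,W):
    c,s=np.cos(p[2]),np.sin(p[2]);d=W[:2]-p[:2];return np.array([c*d[0]+s*d[1],-s*d[0]+c*d[1],W[2]])*1e3
for nm,v in {"posttop":{"side":(541,409),"scene":(164,168)},"nosetop":{"side":(241,314),"scene":(347,81)}}.items():
    X,e=tri([(C[n],px(n,q)) for n,q in v.items()]); print(nm,X,e,inv(p,X))
print("nose at z", inv(p,atz(C["side"],px("side",(241,314)),.039)),inv(p,atz(C["scene"],px("scene",(347,81)),.039)))
g=w(p,(.105,.075,.199));print("grip pred",g,proj(C["side"],g),proj(C["scene"],g))
# grip top in side
print("grip from side", inv(p,atz(C["side"],px("side",(436,255)),.213)))
# bar corners top z=.035
for nm,n,q in [("side -y end L","side",(313,68)),("side -y end R","side",(353,58)),("scene +y end near","scene",(257,211)),("scene +y far","scene",(258,168)),("scene -y near","scene",(598,221)),("scene -y far","scene",(600,177)),("side near mid","side",(445,240))]:
    X=atz(C[n],px(n,q),.035);print(nm,X,inv(p,X))
for t in("union_mid","cup_mid","brush_mid"):
    X,e=tri([(C[n],C[n][t][0]["xy"]) for n in C]);print(t,X,e,inv(p,X))
```

```text
(130, 190) (array([0.73996048, 0.16665144, 0.00650201]), [np.float64(0.0021931039216355557), np.float64(0.0021931039216353193)])
(130, -190) (array([ 0.69340324, -0.20902021,  0.0073144 ]), [np.float64(0.0009767455197542253), np.float64(0.0009767455197541885)])
(-160, 190) (array([0.45386787, 0.20557591, 0.00841668]), [np.float64(0.000825782227314218), np.float64(0.0008257822273141116)])
jig [ 0.58889145 -0.00332928 -0.12662505] [ 0.1 -0.7 -1.7 -0.4 -0.2 -0.9 -0.5 -0.4 -0.3 -0.6 -0.3 -0.3  0.1 -0.1]
posttop [0.6665269  0.11186492 0.05386512] [np.float64(0.0012034977111460494), np.float64(0.0012034977111460346)] [ 62.46635779 124.07626077  53.86512306]
nosetop [ 0.63749276 -0.09979268  0.04097203] [np.float64(0.0014855704305958525), np.float64(0.0014855704305957367)] [ 60.39425955 -89.55338135  40.97203239]
nose at z [ 59.8274702 -88.9248029  39.       ] [ 62.85915058 -93.27237357  39.        ]
grip pred [0.70252232 0.05781013 0.199     ] [[322.42035377 282.03201176]] [[250.8139396  206.62917136]]
grip from side [106.2966825   75.10423991 213.        ]
side -y end L [ 0.38564813 -0.14
[... 399 characters left out ...]
8907175 -120.36123459   35.        ]
scene -y far [ 0.38129518 -0.14421632  0.035     ] [-188.14201319 -165.97576091   35.        ]
side near mid [0.53014454 0.00908322 0.035     ] [-59.84410253   4.894147    35.        ]
union_mid [0.39145797 0.32726942 0.01680029] [np.float64(0.0030852839016524665), np.float64(0.0030852839016524748)] [-237.60307393  303.01857218   16.8002855 ]
cup_mid [0.48467295 0.38504281 0.04771521] [np.float64(0.0015709794437234674), np.float64(0.0015709794437235827)] [-152.43042073  372.10124937   47.71520944]
brush_mid [ 0.52397072 -0.3658773   0.01034064] [np.float64(0.002749291873889502), np.float64(0.002749291873889515)] [ -18.61588534 -367.84401437   10.34063659]
```

Run:
```python
from h import *
import pickle
from scipy.spatial.transform import Rotation as Ro
c=robot.capture("wrist"); s=robot.read_state()
K,R,t=cam(c); q=s["eef_rot"]; T=Ro.from_quat([q[1],q[2],q[3],q[0]]).as_matrix()
print("cam in tool",T.T@(-R.T@t-s["tool_pos"]),"cam axes in tool (cols)",np.round(T.T@R.T,3))
g=np.array([.7025,.0578,.199]); print("shift in tool to grip xy",T.T@(g-s["tool_pos"]))
```

```text
cam in tool [ 7.37815952e-02  1.30327564e-04 -1.42865203e-01] cam axes in tool (cols) [[ 0.001 -0.956 -0.293]
 [ 1.     0.001 -0.   ]
 [ 0.    -0.293  0.956]]
shift in tool to grip xy [ 0.68296798 -0.375827    0.03231911]
```

```bash
python3 -m inch '[[0.01,-0.006,-0.03,0],[0.025,-0.015,-0.03,0],[0.04,-0.025,-0.01,0],[0.04,-0.025,-0.01,0],[0.04,-0.025,-0.01,0],[0.04,-0.025,-0.01,0],[0.04,-0.025,-0.01,0],[0.04,-0.025,-0.01,0],[0.04,-0.025,-0.01,0],[0.04,-0.025,0,0],[0.04,-0.025,0,0],[0.04,-0.025,0,0],[0.04,-0.025,0,0],[0.04,-0.025,0,0],[0.035,-0.022,0,0],[0.017,-0.012,0,0],[0,0,0,0],[0,0,0,0]]' 1
python3 - <<'E'
from h import *
import pickle
c=robot.capture("wrist"); cv2.imwrite("pics/c_wrist.png",c["color"]); pickle.dump(c,open("W1.pkl","wb"))
for t in ("jig","stop_nose","guard","bar_mid"):
    for q in robot.cut_out("wrist",t)[:2]:
        m=q["pixels"]; ys,xs=np.nonzero(m); print(t,round(float(q["p"]),2),np.round(q["xy"],1),m.sum(),xs.min(),xs.max(),ys.min(),ys.max())
E
```

```text
time_s: 3.0
tool_pos: [0.5994, 0.0002, 0.361]
eef_rot: [0.0, 0.986, 0.165, -0.0]
force: [0.4, -0.6, 0.1]
gripper_width: 0.0855
jig 0.71 [302.7 183.3] 66223 130 503 13 354
stop_nose 0.78 [413.6 172.2] 666 399 429 154 194
guard 0.95 [287.8  87.7] 6747 249 351 25 158
bar_mid 0.67 [313.5 266.2] 6004 267 364 158 379
```

View pics/c_wrist.png

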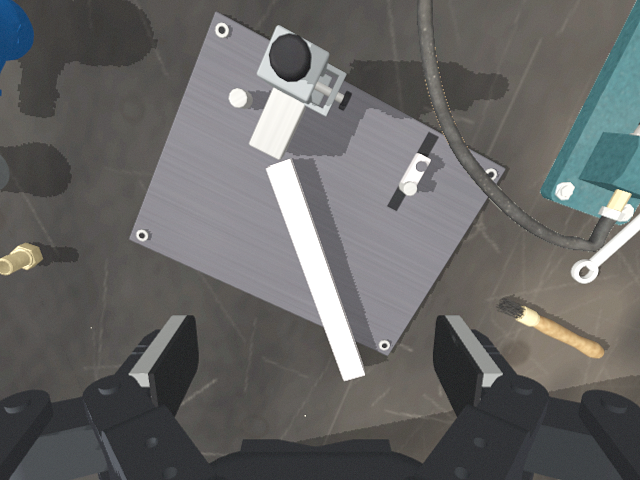

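```bash
cat >> h.py <<'E'
def w(p,P):
    c,s=np.cos(p[2]),np.sin(p[2]); return np.array([p[0]+c*P[0]-s*P[1],p[1]+s*P[0]+c*P[1],P[2]])
def inv(p,W):
    c,s=np.cos(p[2]),np.sin(p[2]);d=W[:2]-p[:2];return np.array([c*d[0]+s*d[1],-s*d[0]+c*d[1],W[2]])*1e3
def barfit(c,corners,z=.035):
    X=np.array([atz(c,q,z) for q in corners]) # order: +y-x, +y+x, -y+x, -y-x
    return X
E
python3 - <<'E'
from h import *
import pickle
from scipy.optimize import least_squares
W=pickle.load(open("W1.pkl","rb"));C=pickle.load(open("C.pkl","rb"))
J={(130,190):(218,12),(130,-190):(507,168),(-160,190):(130,238),(-160,-190):(387,355)}
res=lambda p:np.concatenate([proj(W,w(p,(k[0]/1e3,k[1]/1e3,.01)))[0]-q for k,q in J.items()])
r=least_squares(res,[.59,0,-.12]);p=r.x;print("jig",p,np.round(r.fun,1))
for nm,q,z in [("posttop",(238,97),.05),("nosetop",(409.5,187.5),.039),("griptop",(290.5,56),.213)]:
    X=atz(W,q,z);print(nm,X,inv(p,X))
X,e=tri([(W,(290.5,56)),(C["side"],(436/3.3+190,255/3.3+200))]);print("grip tri",X,e)
B=[atz(W,q,.035) for q in [(266.5,168),(291,159),(365.5,375.5),(345,381)]]
for b in B: print("bar",b,inv(p,b))
m=np.mean(B,0);u=(B[0]+B[1]-B[2]-B[3])/2;print("mid",m,inv(p,m),"len",np.linalg.norm(u),"heading deg",np.degrees(np.arctan2(u[1],u[0])),"width",np.linalg.norm(B[0]-B[1]),np.linalg.norm(B[2]-B[3]))
X,e=tri([(W,(365.5,375.5)),(C["side"],(313/3.3+190,68/3.3+200))]);print("bar corner tri z",X,e)
E
```

```text
jig [ 0.58893853 -0.00807408 -0.13360531] [-1.  -2.1  0.7  1.1 -0.9  1.   1.4  1.4]
posttop [0.66520639 0.10949374 0.05      ] [ 59.9271741  126.67956585  50.        ]
nosetop [ 0.63516869 -0.1023256   0.039     ] [ 58.37322818 -87.25332623  39.        ]
griptop [0.70244525 0.05313014 0.213     ] [104.34225535  75.77879255 213.        ]
grip tri [0.70209658 0.05520123 0.21019722] [np.float64(0.0019104369641218242), np.float64(0.0019104369641218426)]
bar [0.60194042 0.06042816 0.035     ] [ 3.76095209 69.62371562 35.        ]
bar [0.6207733 0.0370029 0.035    ] [25.54643306 48.91591025 35.        ]
bar [ 0.38103008 -0.14682883  0.035     ] [-187.57231948 -165.21328586   35.        ]
bar [ 0.36387175 -0.12371542  0.035     ] [-207.65662964 -144.59148494   35.        ]
mid [ 0.49190389 -0.0432783   0.035     ] [-91.480391   -47.81628623  35.        ] len 0.3015418798757685 heading deg 37.60080013790326 width 0.030056952343965666 0.02878607628553933
bar corner tri z [ 0.37483283 -0.14799358  0.02506245] [np.float64(0.0023647144403955746), np.float64(0.0023647144403956388)]
```

```bash
python3 -m inch '[[0.02,-0.0031,0.01,0],[0.03,-0.0052,0.02,0],[0.03,-0.0052,0.03,0],[0.0254,-0.004,0.03,0],[0.01,-0.0013,0.02,0],[0,0,0,0],[0,0,0,0]]' 1
python3 - <<'E'
from h import *
c=robot.capture("wrist"); cv2.imwrite("pics/d_wrist.png",c["color"])
c=robot.capture("side"); cv2.imwrite("pics/d_side.png",cv2.resize(c["color"][180:400,180:440],None,fx=2.7,fy=2.7,interpolation=cv2.INTER_CUBIC))
E
```

```text
time_s: 3.95
tool_pos: [0.7024, 0.0551, 0.2521]
eef_rot: [0.0, 0.986, 0.165, 0.0]
force: [-0.0, -0.8, 0.4]
gripper_width: 0.0856
```

View pics/d_wrist.png

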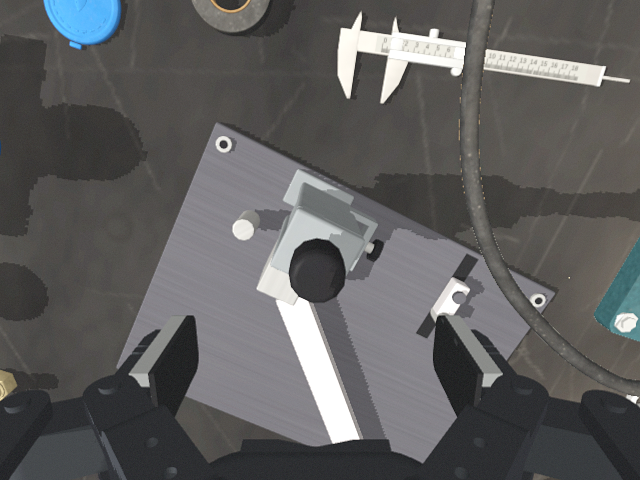

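View pics/d_side.png

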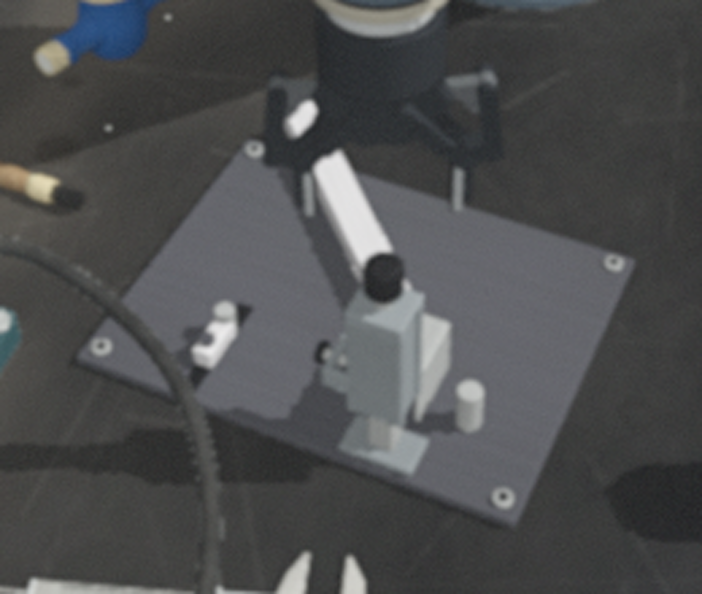

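```bash
python3 - <<'E'
from h import *
c=robot.capture("wrist"); s=robot.read_state(); print(atz(c,(317,268),.213)-s["tool_pos"])
E
python3 -m inch '[[0,0,0.01,0],[0,0,0.015,0],[0,0,0.015,0],[0,0,0.015,0],[0,0,0.01,0],[0,0,0.005,0],[0,0,0,0],[0,0,0,0]]' 1
python3 -m inch '[[0,0,0,0],[0,0,0,0],[0,0,0,0],[0,0,0,0],[0,0,0,0],[0,0,0,0],[0,0,0,0],[0,0,0,0],[0,0,0,0],[0,0,0,0]]' 0 60
```

```text
[ 0.00592372  0.00098477 -0.04052175]
time_s: 4.9
tool_pos: [0.7029, 0.0557, 0.1818]
eef_rot: [0.0, 0.986, 0.165, 0.0]
force: [0.7, -0.6, -0.3]
gripper_width: 0.0857
time_s: 5.9
tool_pos: [0.7031, 0.0546, 0.1819]
eef_rot: [0.001, 0.986, 0.165, 0.001]
force: [0.8, -5.5, 2.1]
gripper_width: 0.0273
```

```bash
python3 -m inch '[[0,0,-0.003,0],[0,0,-0.004,0],[0,0,-0.004,0],[0,0,-0.004,0],[0,0,-0.004,0],[0,0,-0.004,0],[0,0,-0.004,0],[0,0,-0.004,0],[0,0,-0.003,0],[0,0,-0.002,0],[0,0,-0.002,0],[0,0,-0.001,0],[0,0,0,0],[0,0,0,0]]'
python3 - <<'E'
from h import *
c=robot.capture("side"); cv2.imwrite("pics/e_side.png",cv2.resize(c["color"][180:400,180:440],None,fx=2.7,fy=2.7,interpolation=cv2.INTER_CUBIC))
E
```

```text
time_s: 7.3
tool_pos: [0.703, 0.0546, 0.2199]
eef_rot: [0.001, 0.986, 0.165, 0.0]
force: [3.6, -4.1, -3.7]
gripper_width: 0.0272
```

View pics/e_side.png

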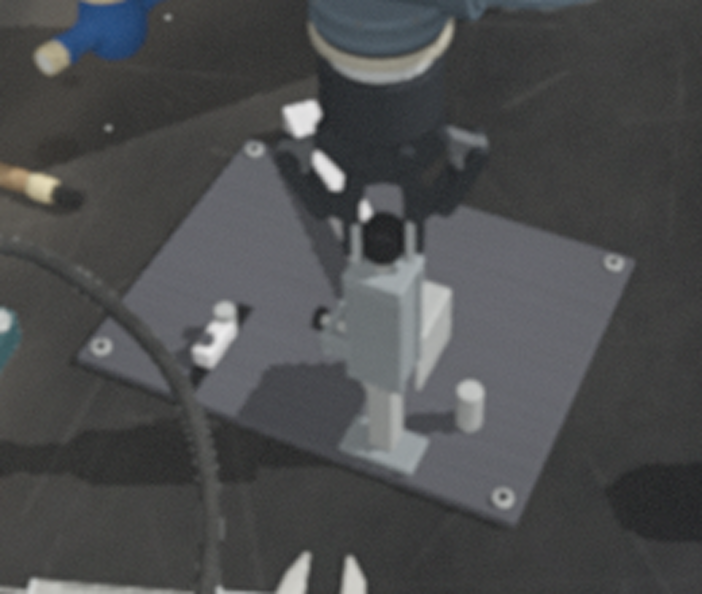

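```bash
python3 -m inch '[[0,0,0.003,0],[0,0,0.003,0],[0,0,0.001,0],[0,0,0,0],[0,0,0,0]]'
python3 -m inch '[[0,0,0,0],[0,0,0,0],[0,0,0,0],[0,0,0,0],[0,0,0,0],[0,0,0,0],[0,0,0,0],[0,0,0,0]]' 1
python3 -m inch '[[0,0,-0.005,0],[0,0,-0.015,0],[0,0,-0.025,0],[0,0,-0.03,0],[0,0,-0.03,0],[0,0,-0.01,0],[0,0,0,0]]' 1
python3 - <<'E'
from h import *
c=robot.capture("side"); cv2.imwrite("pics/f_side.png",cv2.resize(c["color"][180:400,180:440],None,fx=2.7,fy=2.7,interpolation=cv2.INTER_CUBIC))
E
```

```text
time_s: 7.85
tool_pos: [0.703, 0.0546, 0.2127]
eef_rot: [0.001, 0.986, 0.165, 0.0]
force: [5.0, -4.5, -4.6]
gripper_width: 0.0271
time_s: 8.65
tool_pos: [0.7026, 0.0557, 0.2132]
eef_rot: [-0.0, 0.986, 0.165, -0.0]
force: [-0.1, 0.9, -0.3]
gripper_width: 0.0857
time_s: 9.35
tool_pos: [0.703, 0.0557, 0.3306]
eef_rot: [0.0, 0.986, 0.165, 0.002]
force: [-0.1, 0.1, -0.3]
gripper_width: 0.0849
```

View pics/f_side.png

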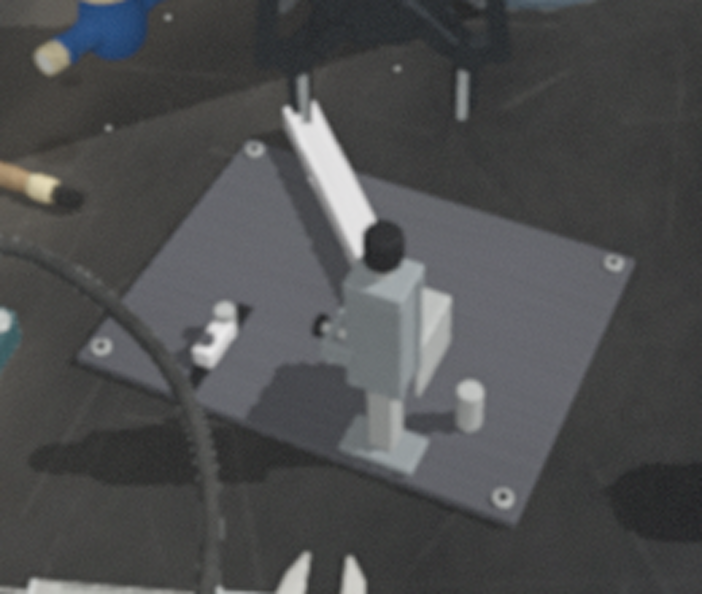

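```bash
python3 -m inch '[[-0.02,0.003,0,0],[-0.04,0.006,0,0],[-0.04,0.006,0,0],[-0.04,0.006,0,0],[-0.04,0.006,0.01,0],[-0.04,0.006,0.02,0],[-0.04,0.006,0.02,0],[-0.0286,0.0039,0.02,0],[0,0,0.03,-0.08],[0,0,0.03,-0.08],[0,0,0.03,-0.08],[0,0,0.03,-0.087],[0,0,0.01,0],[0,0,0,0],[0,0,0,0]]' 1
python3 - <<'E'
from h import *
c=robot.capture("wrist"); cv2.imwrite("pics/g_wrist.png",c["color"])
E
```

```text
time_s: 10.9
tool_pos: [0.444, -0.0789, 0.129]
eef_rot: [0.0, 0.947, 0.323, 0.0]
force: [0.5, -0.5, 0.0]
gripper_width: 0.0856
```

View pics/g_wrist.png

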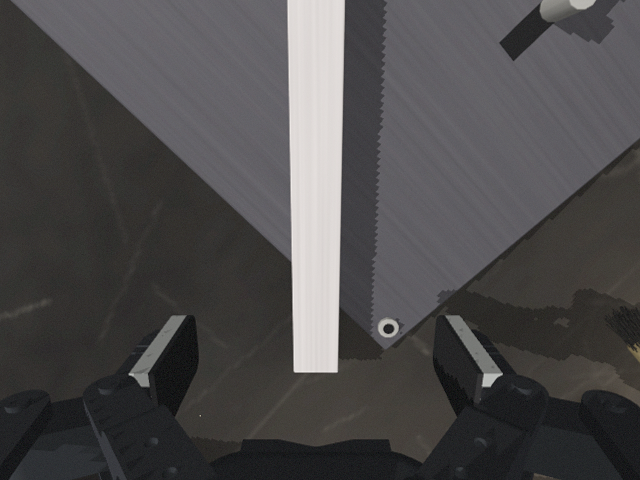

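Run:
```python
from h import *
c=robot.capture("wrist"); s=robot.read_state()
E=atz(c,(316,373),.035); F=atz(c,(316,0),.035); d=F-E; h=np.degrees(np.arctan2(d[1],d[0])); u=d/np.linalg.norm(d); r=s["tool_pos"]-E
q=s["eef_rot"]; print(E,h,"tcp along from -y end",r@u,"lateral",r[0]*u[1]-r[1]*u[0], "tool heading",np.degrees(2*np.arctan2(q[2],q[1])))
```

```text
[ 0.37331906 -0.13423326  0.035     ] 37.72168659337275 tcp along from -y end 0.08997075840762582 lateral -0.00022423442389631065 tool heading 37.68376042706789
```

```bash
python3 -m inch '[[0,0,0.015,0],[0,0,0.025,0],[0,0,0.025,0],[0,0,0.02,0],[0,0,0.015,0],[0,0,0.01,0],[0,0,0.005,0],[0,0,0,0],[0,0,0,0]]' 1
python3 -m inch '[[0,0,0,0],[0,0,0,0],[0,0,0,0],[0,0,0,0],[0,0,0,0],[0,0,0,0],[0,0,0,0],[0,0,0,0],[0,0,0,0],[0,0,0,0]]' 0 40
```

```text
time_s: 11.9
tool_pos: [0.4441, -0.079, 0.0139]
eef_rot: [0.0, 0.946, 0.323, 0.0]
force: [-0.7, -0.4, -1.1]
gripper_width: 0.0855
time_s: 12.9
tool_pos: [0.4439, -0.079, 0.0136]
eef_rot: [0.0, 0.946, 0.323, 0.0]
force: [-1.3, 0.5, 5.3]
gripper_width: 0.0293
```

```bash
python3 -m inch '[[0,0,-0.001,0],[0,0,0,-0.02],[0,0,0,-0.05],[0,0,0,-0.05],[0,0,0,-0.05],[0,0,0,-0.05],[0,0,0,-0.05],[0,0,0,-0.047],[0,0,0,-0.02],[0,0,0,0]]'
python3 -m inch '[[0.005,0.002,0,0],[0.01,0.0045,0,0],[0.01,0.0045,0,0],[0.01,0.0045,0,0],[0.01,0.0045,0,0],[0.01,0.0045,0,0],[0.01,0.0045,0,0],[0.01,0.0045,0,0],[0.01,0.0045,0,0],[0.01,0.0045,0,0],[0.008,0.003,0,0],[0.002,0.0009,0,0],[0,0,0,0],[0,0,0,0]]'
python3 - <<'E'
from h import *
for n,(x0,y0,x1,y1) in {"wrist":(0,0,640,480),"side":(180,180,440,400),"scene":(190,180,430,340)}.items():
    c=robot.capture(n); f=min(3,700/(x1-x0)); cv2.imwrite(f"pics/h_{n}.png",cv2.resize(c["color"][y0:y1,x0:x1],None,fx=f if n!="wrist" else 1,fy=f if n!="wrist" else 1,interpolation=cv2.INTER_CUBIC))
E
```

```text
time_s: 13.9
tool_pos: [0.4434, -0.0787, 0.0141]
eef_rot: [-0.0, 0.878, 0.478, -0.0]
force: [-0.3, 1.0, -4.7]
gripper_width: 0.0291
time_s: 15.3
tool_pos: [0.5395, -0.0161, 0.0143]
eef_rot: [-0.0, 0.879, 0.477, -0.0]
force: [0.6, 1.1, -5.0]
gripper_width: 0.0295
```

View pics/h_wrist.png

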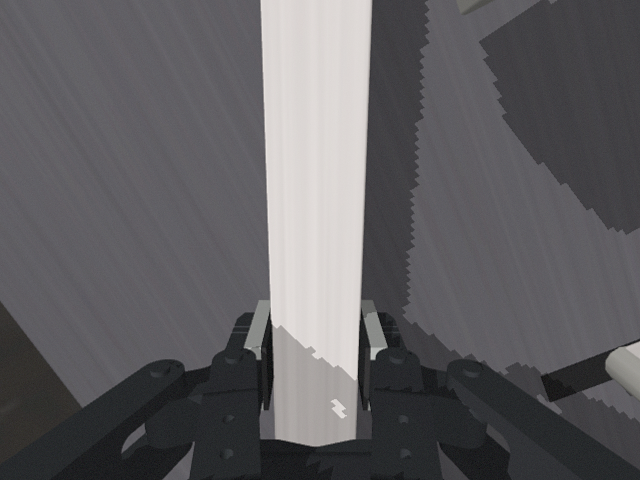

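View pics/h_side.png

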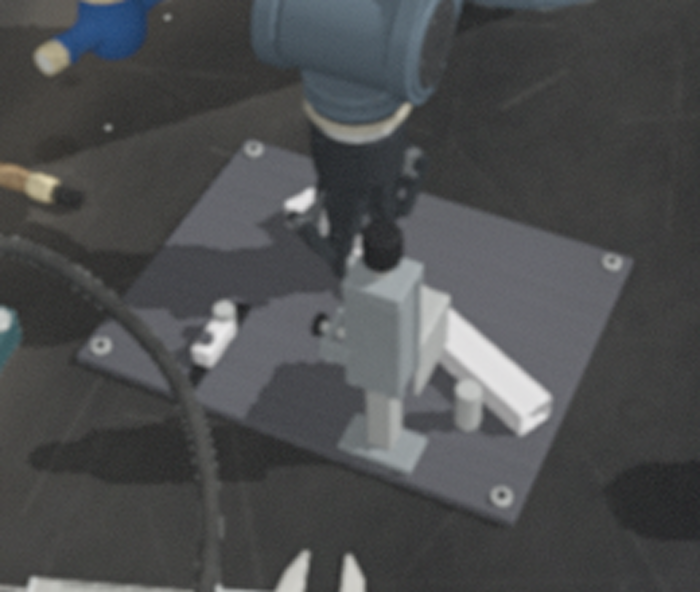

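View pics/h_scene.png

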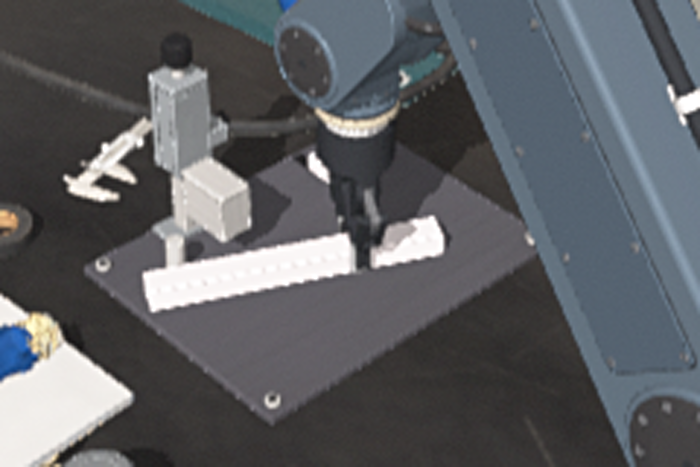

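```bash
python3 -m inch '[[0,0.003,0,0],[0,0.003,0,0],[0,0.002,0,0],[0,0.001,0,0],[0,0,0,0]]'; for i in 1; do python3 -m inch '[[0,0.001,0,0],[0,0,0,0]]'; done
python3 - <<'E'
from rig import robot
s=robot.read_state(); print(s["force"],s["ft_torque"])
E
```

```text
time_s: 15.95
tool_pos: [0.5474, -0.021, 0.0142]
eef_rot: [0.0, 0.879, 0.477, 0.0]
force: [-0.4, -0.5, -4.2]
gripper_width: 0.0293
time_s: 16.15
tool_pos: [0.5482, -0.0215, 0.0143]
eef_rot: [0.0, 0.879, 0.478, -0.0]
force: [-1.3, -0.2, -4.8]
gripper_width: 0.0295
[-1.27241895 -0.18147687 -4.79849821] [-0.05795329  0.109224    0.09017836]
```

```bash
python3 -m inch '[[0,0.001,0,0],[0,0,0,0]]'; python3 -c "
from rig import robot
s=robot.read_state(); print(s['force'],s['ft_torque'])"; python3 -m inch '[[0,0.001,0,0],[0,0,0,0]]';python3 -c "
from rig import robot
s=robot.read_state(); print(s['force'],s['ft_torque'])"
```

```text
time_s: 16.35
tool_pos: [0.5491, -0.022, 0.0143]
eef_rot: [0.0, 0.879, 0.478, 0.0]
force: [-0.6, -0.4, -5.2]
gripper_width: 0.0294
[-0.62198386 -0.42073033 -5.23227881] [-0.05608252  0.16241021  0.10120811]
time_s: 16.55
tool_pos: [0.5498, -0.0225, 0.0142]
eef_rot: [-0.0, 0.879, 0.478, -0.0]
force: [-1.7, 1.3, -4.5]
gripper_width: 0.0292
[-1.70751143  1.30726546 -4.46228186] [0.02164685 0.16892053 0.24816223]
```

```bash
python3 -m inch '[[0,0.001,0,0],[0,0,0,0]]';python3 -c "
from rig import robot
s=robot.read_state(); print(s['force'],s['ft_torque'])"
```

```text
time_s: 16.75
tool_pos: [0.5503, -0.0229, 0.0142]
eef_rot: [-0.0, 0.878, 0.478, -0.0]
force: [-2.1, 2.2, -3.7]
gripper_width: 0.0292
[-2.14066355  2.24069553 -3.69754692] [0.19767879 0.45058314 0.54238017]
```

Run:
```python
from h import *
for n,(x0,y0,x1,y1) in {"side":(300,270,420,380),"scene":(210,220,350,300)}.items():
    c=robot.capture(n); f=5; cv2.imwrite(f"pics/i_{n}.png",cv2.resize(c["color"][y0:y1,x0:x1],None,fx=f,fy=f,interpolation=cv2.INTER_CUBIC))
```

```text
(no output)
```

View pics/i_side.png

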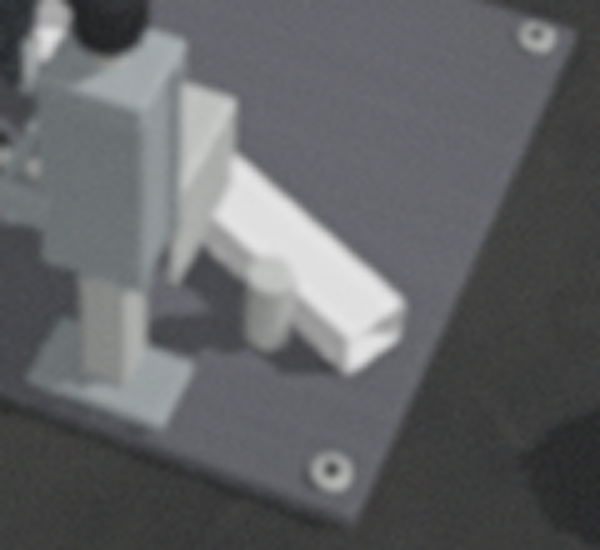

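View pics/i_scene.png

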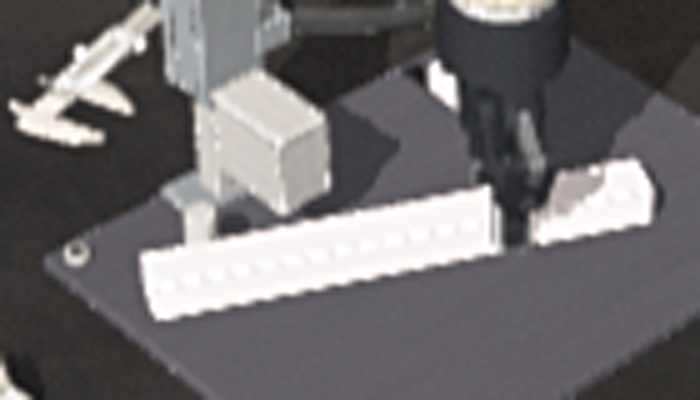

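```bash
python3 -m inch '[[-0.0003,0.0018,0,-0.01],[-0.00047,0.0035,0,-0.02],[-0.00047,0.0035,0,-0.02],[-0.00047,0.0035,0,-0.02],[-0.00047,0.0035,0,-0.02],[-0.00047,0.0035,0,-0.02],[-0.00047,0.0035,0,-0.02],[-0.00047,0.0035,0,-0.02],[0,0,0,0]]';python3 -c "
from rig import robot
s=robot.read_state(); print(s['force'],s['ft_torque'],s['eef_rot'])"
```

```text
time_s: 17.75
tool_pos: [0.572, -0.0392, 0.0142]
eef_rot: [-0.0, 0.84, 0.543, -0.0]
force: [-3.2, 3.7, -4.3]
gripper_width: 0.0292
[-3.2023758   3.73563547 -4.31348152] [0.57607972 0.53610268 0.85816749] [-1.23166746e-04  8.39917574e-01  5.42713946e-01 -1.61240208e-04]
```

```bash
python3 -m inch '[[-0.00047,0.0033,0,-0.02],[-0.00047,0.0034,0,-0.02],[-0.00047,0.0034,0,-0.02],[-0.00047,0.0034,0,-0.02],[-0.00047,0.0034,0,-0.02],[-0.00047,0.0034,0,-0.02],[-0.00047,0.0034,0,-0.02],[-0.00047,0.0034,0,-0.02],[-0.00047,0.0034,0,-0.02],[0,0,0,0]]';python3 - <<'E'
from h import *
s=robot.read_state(); print(s['force'],s['ft_torque'],s['tool_pos'],np.degrees(2*np.arctan2(s['eef_rot'][2],s['eef_rot'][1])))
for n,(x0,y0,x1,y1) in {"wrist":(0,0,640,480),"side":(240,250,420,380),"scene":(200,200,360,310)}.items():
    c=robot.capture(n); f=1 if n=="wrist" else 4; cv2.imwrite(f"pics/j_{n}.png",cv2.resize(c["color"][y0:y1,x0:x1],None,fx=f,fy=f,interpolation=cv2.INTER_CUBIC))
E
```

```text
time_s: 18.75
tool_pos: [0.5995, -0.0535, 0.0143]
eef_rot: [0.0, 0.788, 0.616, 0.0]
force: [-2.0, 1.6, -5.3]
gripper_width: 0.0293
[-2.04819775  1.63113718 -5.28299086] [0.11027934 0.37507731 0.51149435] [ 0.59945082 -0.05354767  0.01431476] 76.01499570824181
```

View pics/j_wrist.png

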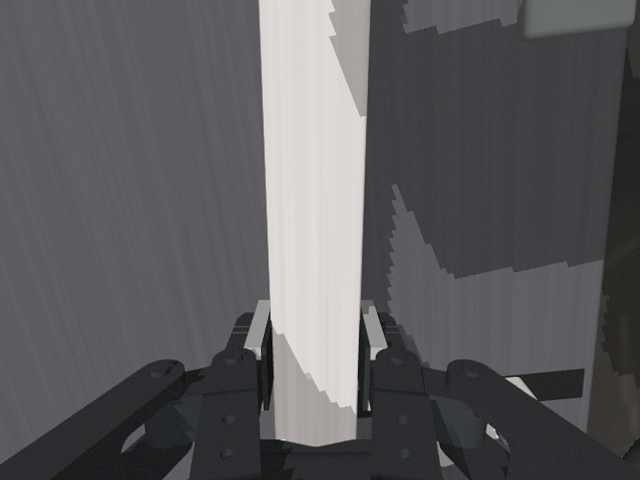

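View pics/j_side.png

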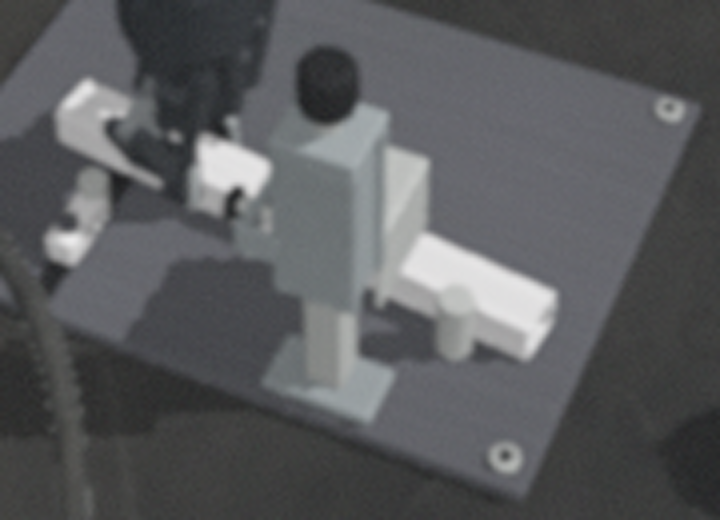

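View pics/j_scene.png

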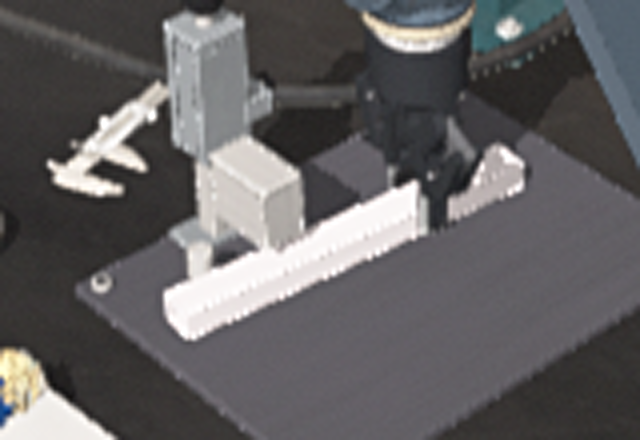

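```bash
python3 -m inch '[[0,0,0.0007,0],[-0.00047,0.0034,0,-0.02],[-0.00047,0.0034,0,-0.02],[-0.00047,0.0034,0,-0.02],[-0.00023,0.0017,0,-0.01],[0,0,0,0]]';python3 - <<'E'
from h import *
s=robot.read_state(); print(s['force'],s['ft_torque'],s['tool_pos'],np.degrees(2*np.arctan2(s['eef_rot'][2],s['eef_rot'][1])))
E
python3 -m inch '[[-0.0001,0.0009,0,-0.005],[-0.0001,0.0009,0,-0.005],[0,0,0,0]]';python3 - <<'E'
from h import *
s=robot.read_state(); print(s['force'],s['ft_torque'],s['tool_pos'],np.degrees(2*np.arctan2(s['eef_rot'][2],s['eef_rot'][1])))
for n,(x0,y0,x1,y1) in {"side":(240,250,420,380)}.items():
    c=robot.capture(n); f=1 if n=="wrist" else 4; cv2.imwrite(f"pics/k_{n}.png",cv2.resize(c["color"][y0:y1,x0:x1],None,fx=f,fy=f,interpolation=cv2.INTER_CUBIC))
E
```

```text
time_s: 19.5
tool_pos: [0.6108, -0.0576, 0.0137]
eef_rot: [0.0, 0.766, 0.643, 0.0]
force: [-1.6, 1.5, -2.1]
gripper_width: 0.0292
[-1.56287749  1.49786339 -2.09074315] [0.14803093 0.12693443 0.33047854] [ 0.61077535 -0.05760005  0.013696  ] 80.00129240837765
time_s: 19.8
tool_pos: [0.6122, -0.058, 0.0137]
eef_rot: [0.0, 0.763, 0.646, 0.0]
force: [-1.2, 1.0, -2.4]
gripper_width: 0.0293
[-1.1936892   0.97610427 -2.35402019] [0.15422846 0.21525563 0.27626948] [ 0.61223028 -0.05804815  0.01365411] 80.55401240578475
```

View pics/k_side.png

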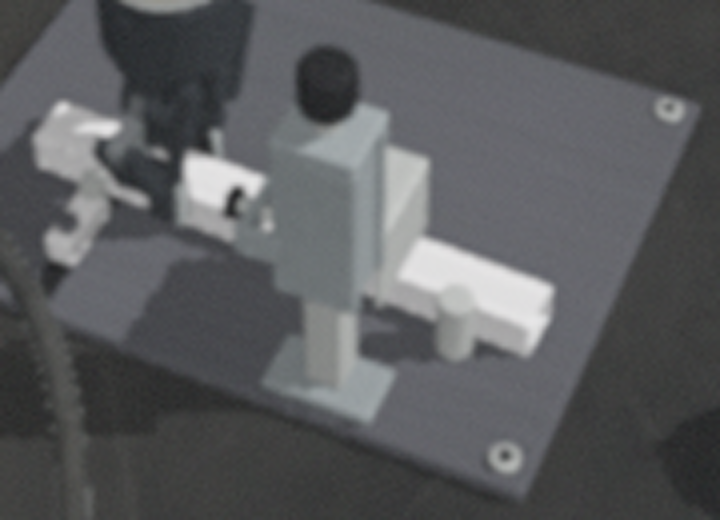

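```bash
cat > st.py <<'E'
from h import *
f=[];m=[]
s=robot.read_state(); print(np.round(s['force'],1),np.round(s['ft_torque'],2),np.round(s['tool_pos'],4),np.round(np.degrees(2*np.arctan2(s['eef_rot'][2],s['eef_rot'][1])),2))
E
python3 -m inch '[[-0.0001,0.001,0,-0.005],[0,0,0,0]]' >/dev/null; python3 st.py
python3 -m inch '[[-0.0001,0.001,0,-0.005],[0,0,0,0]]' >/dev/null; python3 st.py
```

```text
[-1.3 -0.2 -0.4] [0.11 0.3  0.2 ] [ 0.6131 -0.0583  0.0137] 80.85
[-3.1  0.2  0.9] [0.16 0.46 0.25] [ 0.6141 -0.0585  0.0137] 81.14
```

```bash
python3 -m inch '[[-0.0001,0.001,0,-0.005],[0,0,0,0]]' >/dev/null; python3 st.py
python3 -m inch '[[-0.0001,0.001,0,-0.005],[0,0,0,0]]' >/dev/null; python3 st.py
```

```text
[-4.9  1.7  2.3] [0.2  0.67 0.29] [ 0.615  -0.0587  0.0137] 81.43
[-4.4  1.1  2.6] [0.25 0.78 0.35] [ 0.6159 -0.0589  0.0137] 81.71
```

Run:
```python
from h import *
import pickle
c=robot.capture("side"); pickle.dump(c,open("S.pkl","wb")); a=cv2.resize(c["color"][260:330,235:315],None,fx=7,fy=7,interpolation=cv2.INTER_CUBIC); cv2.imwrite("pics/l_side.png",a)
q=robot.cut_out("side","stop_nose"); print([(round(float(x["p"]),2),np.round(x["xy"],1),x["pixels"].sum()) for x in q[:2]])
```

```text
[(0.69, array([260.6, 304.8]), np.int64(220))]
```

View pics/l_side.png

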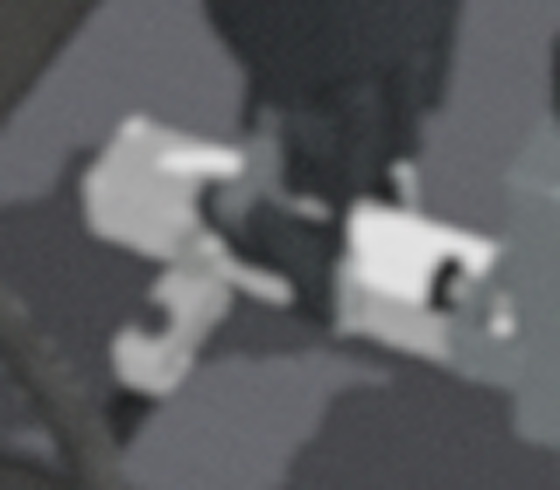

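```bash
python3 -m inch '[[-0.0001,0.0009,0,-0.005],[0,0,0,0]]' >/dev/null; python3 st.py
python3 -m inch '[[0,0.0005,0,-0.003],[0,0,0,0]]' >/dev/null; python3 st.py
```

```text
[-5.2  1.6  3.2] [0.29 0.83 0.33] [ 0.6167 -0.0592  0.0136] 81.99
[-6.1  1.5  3.4] [0.21 0.85 0.29] [ 0.6172 -0.0592  0.0137] 82.16
```

```bash
python3 -m inch '[[0,0,0,0],[0,0,0,0],[0,0,0,0],[0,0,0,0],[0,0,0,0],[0,0,0,0]]' 0.5; python3 st.py
python3 - <<'E'
from h import *
c=robot.capture("side"); cv2.imwrite("pics/m_side.png",cv2.resize(c["color"][250:370,235:375],None,fx=5,fy=5,interpolation=cv2.INTER_CUBIC))
c=robot.capture("wrist"); cv2.imwrite("pics/m_wrist.png",c["color"])
E
```

```text
time_s: 21.75
tool_pos: [0.6174, -0.0593, 0.0136]
eef_rot: [0.0, 0.754, 0.657, 0.0]
force: [0.6, 0.6, 0.2]
gripper_width: 0.0426
[0.6 0.6 0.2] [ 0.02  0.01 -0.04] [ 0.6174 -0.0593  0.0136] 82.15
```

View pics/m_side.png

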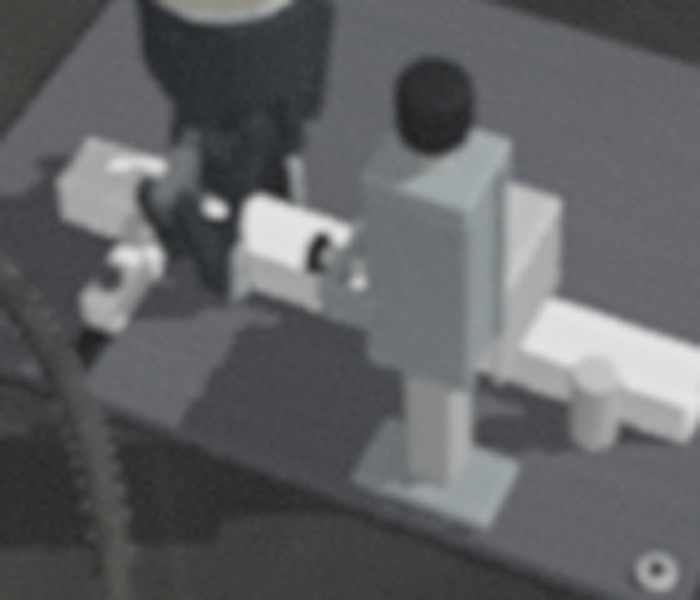

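View pics/m_wrist.png

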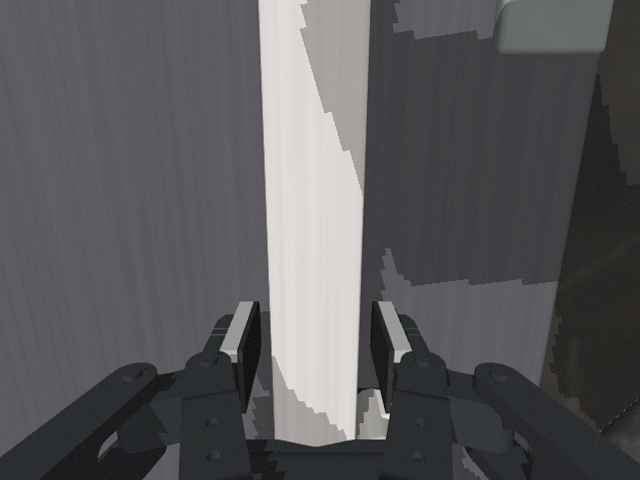

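```bash
python3 -m inch '[[0,0.002,0,0],[0,0.002,0,0],[0,0.001,0,0],[0,0,0,0]]' >/dev/null; python3 st.py
python3 -m inch '[[0,0.001,0,0],[0,0,0,0]]' >/dev/null; python3 st.py
python3 -m inch '[[0,0.0005,0,0],[0,0,0,0]]' >/dev/null; python3 st.py
```

```text
[-0.8  0.1  0.8] [-0.02 -0.02  0.  ] [ 0.6224 -0.06    0.0136] 82.15
[0.5 0.2 0.1] [0.01 0.02 0.02] [ 0.6234 -0.0601  0.0136] 82.15
[-2.2 -0.2  0.7] [0.06 0.34 0.04] [ 0.6235 -0.0601  0.0135] 82.15
```

```bash
python3 -m inch '[[0,0.0005,0,0],[0,0,0,0]]' >/dev/null; python3 st.py
python3 -m inch '[[0,0.0005,0,0],[0,0,0,0]]' >/dev/null; python3 st.py
```

```text
[-4.8 -0.5  3.6] [0.01 0.83 0.02] [ 0.6238 -0.0602  0.0135] 82.16
[-6.4 -0.7  4.1] [0.05 1.04 0.03] [ 0.6242 -0.0603  0.0135] 82.15
```

Run:
```python
from h import *
import pickle
c=robot.capture("wrist"); pickle.dump(c,open("W2.pkl","wb")); cv2.imwrite("pics/n_wrist.png",cv2.resize(c["color"][350:460,300:440],None,fx=5,fy=5,interpolation=cv2.INTER_CUBIC))
c=robot.capture("side"); pickle.dump(c,open("S2.pkl","wb"));cv2.imwrite("pics/n_side.png",cv2.resize(c["color"][265:325,235:315],None,fx=8,fy=8,interpolation=cv2.INTER_CUBIC))
```

```text
(no output)
```

View pics/n_wrist.png

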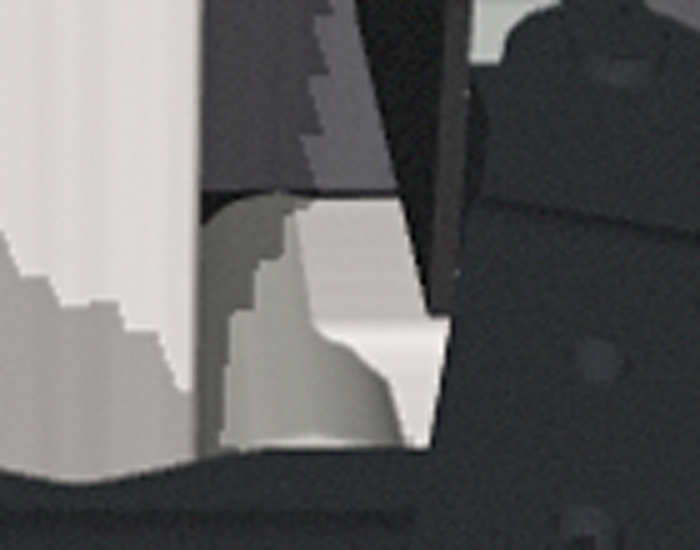

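View pics/n_side.png

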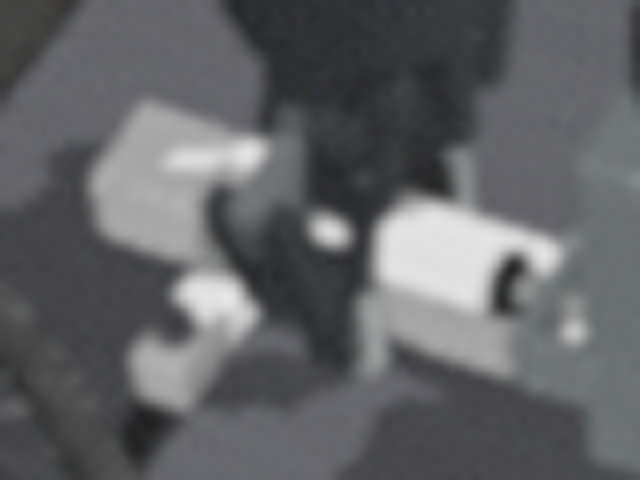

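```bash
python3 -m inch '[[0,-0.002,0,0],[0,-0.003,0,0],[0,-0.0025,0,0],[0,0,0,0]]' >/dev/null; python3 st.py
python3 -m inch '[[0,0,-0.01,0],[0,0,-0.03,0],[0,0,-0.04,0],[0,0,-0.04,0],[0,0,-0.03,0],[-0.02,0,-0.01,0],[-0.03,0,0,0],[-0.02,0,0,0],[0,0,0,0],[0,0,0,0]]'
python3 - <<'E'
from h import *
import pickle
c=robot.capture("wrist"); pickle.dump(c,open("W3.pkl","wb")); cv2.imwrite("pics/o_wrist.png",c["color"])
E
```

```text
[-0.7 -0.3  0.5] [ 0.05 -0.02  0.06] [ 0.6172 -0.0592  0.0136] 82.15
time_s: 24.55
tool_pos: [0.6079, -0.1286, 0.1741]
eef_rot: [0.0, 0.754, 0.657, 0.0]
force: [-0.3, 0.2, 0.1]
gripper_width: 0.0426
```

View pics/o_wrist.png

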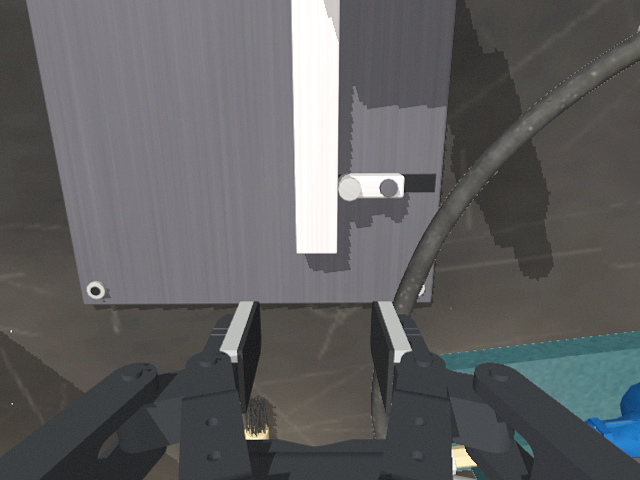

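Run:
```python
from h import *
import pickle
c=pickle.load(open("W3.pkl","rb")); cv2.imwrite("pics/p.png",cv2.resize(c["color"][150:270,280:420],None,fx=5,fy=5,interpolation=cv2.INTER_CUBIC))
```

```text
(no output)
```

View pics/p.png

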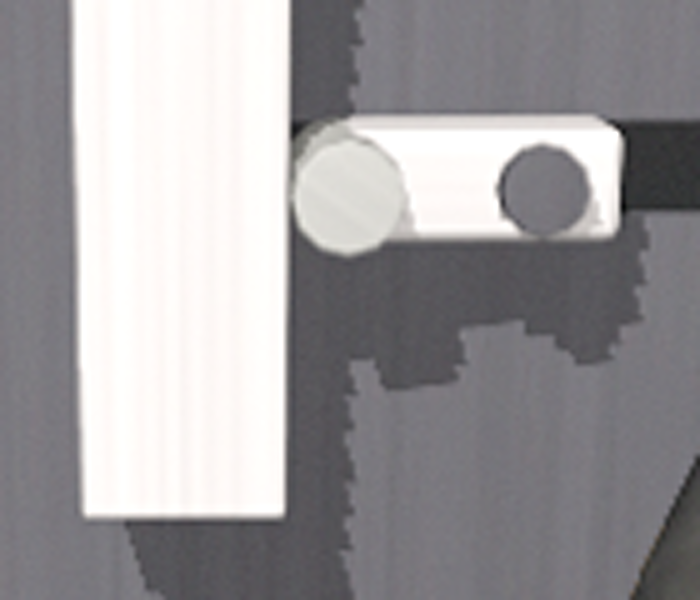

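```bash
python3 -m inch '[[0,0,-0.03,0],[0,0,-0.04,0],[0.01,-0.002,-0.04,0],[0.03,-0.005,-0.02,0],[0.04,-0.006,0,0],[0.04,-0.006,0,0],[0.04,-0.006,0,0],[0.04,-0.006,0,0],[0.03,-0.006,0,0],[0.01,-0.002,0,0],[0,0,0,0],[0,0,0,0]]'
python3 - <<'E'
from h import *
import pickle
c=robot.capture("wrist"); pickle.dump(c,open("W4.pkl","wb")); cv2.imwrite("pics/q_wrist.png",c["color"])
E
```

```text
time_s: 25.8
tool_pos: [0.6019, 0.114, 0.3036]
eef_rot: [0.0, 0.754, 0.657, -0.0]
force: [-0.2, -0.7, -0.3]
gripper_width: 0.043
```

View pics/q_wrist.png

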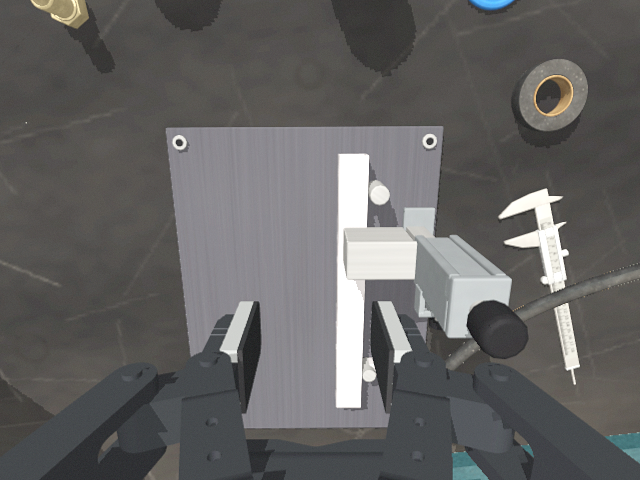

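Run:
```python
from h import *
import pickle
c=pickle.load(open("W4.pkl","rb")); cv2.imwrite("pics/r.png",cv2.resize(c["color"][145:245,320:420],None,fx=6,fy=6,interpolation=cv2.INTER_CUBIC))
```

```text
(no output)
```

View pics/r.png

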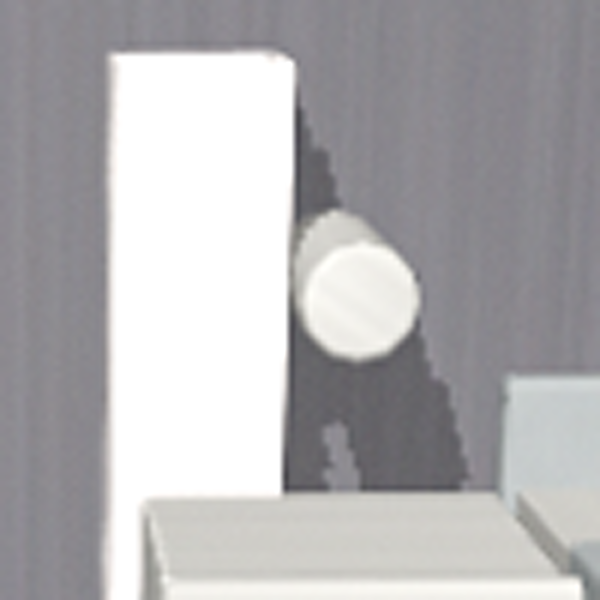

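Run:
```python
from h import *
import pickle
from scipy.optimize import minimize_scalar
c=pickle.load(open("W4.pkl","rb")); g=cv2.cvtColor(c["color"],cv2.COLOR_BGR2GRAY).astype(float)
# subpixel right edge of bar per row (white -> gray)
def edges(c,rows,x0,x1):
    g=cv2.cvtColor(c["color"],cv2.COLOR_BGR2GRAY).astype(float);o=[]
    for r in rows:
        l=g[r,x0:x1]; d=np.diff(l); k=np.argmin(d); 
        w=-d[max(0,k-1):k+2]; o.append((x0+(np.arange(max(0,k-1),max(0,k-1)+len(w))*w).sum()/w.sum()+.5,r,l[k],l[k+1]))
    return o
e=edges(c,list(range(160,182))+list(range(212,224)),355,372)
print([(round(a,1),b,int(l),int(m)) for a,b,l,m in e][::3])
P=np.array([atz(c,(a,b),.035) for a,b,*_ in e])[:,:2]
top=atz(c,(320+360/6-.5+.08,145+299/6-.5+.08),.05)[:2]
m=P.mean(0);u=np.linalg.svd(P-m)[2][0];u*=np.sign(u[1]);d=top-m
print("post",top,"heading",np.degrees(np.arctan2(u[1],u[0])),"dist post axis-edge mm",1e3*(d[0]*u[1]-d[1]*u[0]))
# end past post
E=atz(c,(320+200/6,145+53/6),.035)[:2]; print("past post mm",1e3*(E-top)@u)
c=pickle.load(open("W3.pkl","rb"))
e=edges(c,list(range(155,172))+list(range(205,245)),325,348)
P=np.array([atz(c,(a,b),.035) for a,b,*_ in e])[:,:2]
top=atz(c,(280+347.5/5-.4,150+197/5-.4),.039)[:2]
m=P.mean(0);u=np.linalg.svd(P-m)[2][0];u*=np.sign(u[1]);d=top-m
print("nose",top,"heading",np.degrees(np.arctan2(u[1],u[0])),"dist nose axis-edge mm",1e3*(d[0]*u[1]-d[1]*u[0]))
```

```text
[(np.float64(368.4), 160, 255, 130), (np.float64(368.3), 163, 255, 91), (np.float64(368.4), 166, 255, 84), (np.float64(368.4), 169, 255, 90), (np.float64(368.4), 172, 255, 91), (np.float64(368.3), 175, 237, 92), (np.float64(368.2), 178, 219, 91), (np.float64(367.9), 181, 201, 95), (np.float64(366.9), 214, 255, 154), (np.float64(366.7), 217, 255, 135), (np.float64(366.6), 220, 255, 108), (np.float64(366.4), 223, 255, 88)]
post [0.66464808 0.11041105] heading 82.45506987539312 dist post axis-edge mm 10.014355484286614
past post mm 38.23607281048016
nose [ 0.63429157 -0.1024874 ] heading 82.42978947889712 dist nose axis-edge mm 8.057029445393432
```

Run:
```python
from h import *
c=robot.capture("side"); cv2.imwrite("pics/s_side.png",c["color"])
```

```text
(no output)
```

View pics/s_side.png

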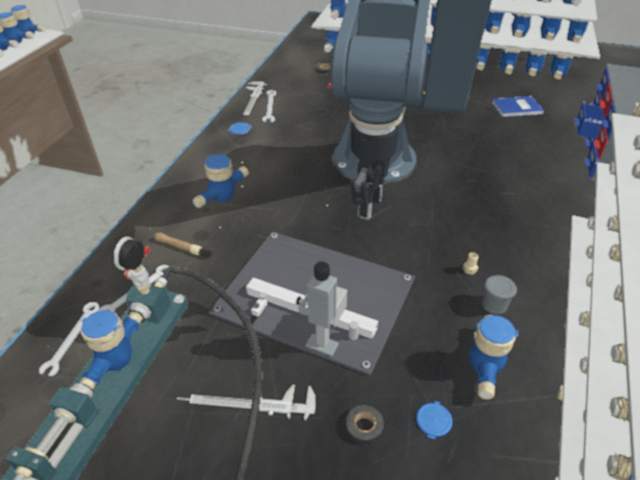

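The side view shows the guard up with its grip at (321,270), where it stood right after I let go. The tube lies flat along the post and stop, and the union, brush and cup have not moved. The robot is clear of everything.

```bash
python3 -c "
from rig import robot
print(robot.read_state()['time_s']); robot.job_done()"
```

```text
25.9
the job is handed in; nothing more can be done
```

I raised the guard by its grip about 38 mm, lowered it until the pawl caught, and let go; it stayed up. I then gripped the tube and brought its left end against the post with about 3 N while the right end was still well clear of the stop. I swung the tube about the post under the guard to the stop, let go, and pressed it lightly with one finger, about 6 N at most. The job was handed in at 25.9 s.

**Last checks:**
- **Contact:** in the wrist pictures the tube's edge was 10.0 mm from the post axis (10 means touching) and 8.1 mm from the nose axis (8 means touching).
- **Overlap:** the tube's end reaches about 38 mm past the middle of the post.
- **Stop:** it has not moved, within the roughly 1 mm I can measure.
- **Guard and loose things:** the guard is up, and the union, brush and cup stand where they were.

**What disagreed:** my early position estimates from different cameras differed by 2 to 5 mm. The forces during the swing did not clearly show the first touch on the stop, so I relied on the final press and the pictures for that.

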